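# Load the jar press and hold its lever over the jar

## Task

Stand the tall jar upright in the round nest of the jar press base and let go of it. Then pick up the loose cast press lever by its balance point, keep it level, and hold it over the base with its heavy round head centred about 3 cm above the jar's lid and its eye centred about 3 cm above the pivot pin, touching neither. Finish while still holding the lever there, level and still, and leave the other things on the bench where they are.

Things in the scene. Friction and masses are not known exactly. Their poses are not given: they have to be found in the camera images.
- jar: the tall filled jar: the only slim one, 52 mm diameter, 90 mm tall including its 13 mm lid, closed, about 0.25 kg, dark red with a brass-coloured lid; stands upright on the bench left or right of the press lever. Origin: centre of its underside, z up along its axis
- jar_lid (a point): centre of the top of the tall jar's lid, 90 mm above the jar's origin
- press: fixed base of a jar press: white plastic slab 330 mm long (its x), 100 mm wide (its y), 20 mm thick, lying across the view beyond the press lever. Origin: centre of its underside. On top, 120 mm from the origin along +x, is the nest; 120 mm along -x is the upright steel pivot pin
- press_nest (a point): centre of the nest's floor, on the slab's top, 20 mm above the bench. The nest is a round white rim, 60 mm inner and 76 mm outer diameter, standing 10 mm above the slab; the jar fits in with about 4 mm of play all round
- press_pin (a point): centre of the top of the steel pivot pin, 110 mm above the bench; the pin is 16 mm in diameter with a 32 mm collar at its foot. A seated jar's lid top is at this same height
- press_lever: loose cast aluminium press lever, 0.65 kg, lying z up on the bench on its two ends, 45 mm tall. x runs from eye to head; origin on the eye axis at the underside. x = 0: round eye, 40 mm diameter, 24 mm hole; x = 240 mm: solid heavy head, 60 mm diameter. A straight web joins them, 14 mm thick (y), 30 mm tall, 15 to 45 mm above the underside; grip it across its thickness
- lever_balance (a point): balance point of the press lever: on the web at mid-thickness, 30 mm above the underside, 163 mm from the eye's axis and 77 mm from the head's axis
- lever_head (a point): centre of the underside of the lever's heavy head
- lever_eye (a point): centre of the underside of the lever's eye (in its hole)
- squat1: squat filled jam jar, 68 mm diameter, 58 mm tall, with lid; bystander that stands to one side of the lever, across from the tall jar (which of the two is left and which right varies); origin centre of underside
- squat2: squat jam jar like squat1, bystander, left of the press base
- squat3: squat jam jar like squat1, bystander, left of the press base
- cup: open steel cup, 72 mm across, 75 mm tall, bystander, right of the press base; origin centre of underside
- spatula: spatula lying flat on the bench at the far right, bystander
- spare_lid: loose jar lid, disc 68 mm across, 12 mm thick, bystander, right of the press base; origin centre of underside
- beater: flat cast mixer beater lying on the bench near the robot's left, about 200 mm long and 125 mm wide, bystander
Mind the look-alikes: they are no part of the job. What is shaped like the jar but orange is not meant.

How it is judged:
On the way, in this order (a step that is already met when the one before it is completed fails the run):
1. the jar stands upright in the nest, released (horizontal distance between jar and press_nest below 0.007 m and z of jar in the frame of press_nest between -0.004 and 0.004 m and angle between jar's own z axis and vertical below 0.08 rad and contact force between jar and the fingers below 0.05 N and linear speed of jar below 0.02 m/s), for 0.2 s.
2. the press lever is lifted off the bench, level, gripped at its balance point (angle between press_lever's own z axis and vertical below 0.09 rad and horizontal distance between the grasp point and lever_balance below 0.025 m and contact force between press_lever and the fingers above 1 N and height (world z) of each of lever_head, lever_eye above 0.03 m), for 0.2 s.
At the end, for the whole second after the job is handed in: Jar upright in the nest (7 mm), released. Gripper holds the press lever within 25 mm of its balance point, level within 5 degrees, still; head within 15 mm of the lid axis, eye within 15 mm of the pin axis, both undersides 10 to 55 mm above lid and pin; lever touches neither jar nor base (horizontal distance between jar and press_nest below 0.007 m and z of jar in the frame of press_nest between -0.004 and 0.004 m and angle between jar's own z axis and vertical below 0.08 rad and angle between press_lever's own z axis and vertical below 0.09 rad and horizontal distance between the grasp point and lever_balance below 0.025 m and contact force between press_lever and the fingers above 1 N and horizontal distance between lever_head and jar_lid below 0.015 m and horizontal distance between lever_eye and press_pin below 0.015 m and z of lever_head in the frame of press_nest between 0.1 and 0.145 m and z of lever_eye in the frame of press_pin between 0.01 and 0.055 m and contact force between press_lever and press below 0.05 N and contact force between press_lever and jar below 0.05 N and contact force between jar and the fingers below 0.05 N and linear speed of press_lever below 0.02 m/s and angular speed of press_lever below 0.1 rad/s); the arm keeps its last pose, push and grip.
It fails at once if the press lever is tilted by more than 15 degrees (angle between press_lever's own z axis and vertical above 0.26 rad).
It fails at once if the other things on the bench are moved by more than 30 mm (distance of any of squat1, squat2, squat3, cup, spatula, spare_lid, beater from where it was at the start of the episode above 0.03 m).
It also fails if it takes over 54 s, if anything falls off the work surface, if the arm or the gripper's body presses on something with over 40 N, if the wrist force passes 120 N, or if a joint passes its speed limit or range.

## Robot

A 6-joint arm with a two-finger parallel gripper is mounted at the origin on the work surface. World frame = base frame: x ahead of the robot, y to its left, z up, the work surface at z = 0. Lengths are in m, angles in rad, forces in N, time in s.
With the tool pointing down it reaches from about 0.35 to 0.925 m from the base axis. Payload 6.4 kg.
Tool frame: the origin (TCP) lies midway between the tips of the shut fingers; the grasp point (between the pads) lies 19 mm behind it; z points along the fingers, y is the direction in which the jaws open and shut (so a half turn about z gives the same grasp; the last joint's range is limited). The gripper opens to 94 mm and grips with 3 to 60 N. Pads are 16 mm wide; open, the fingers measure 119 mm over their backs; the gripper's body (75 mm by 177 mm) begins 78 mm behind the grasp point.
Start: joints at [1.115, 0.245, 1.558, -0, 1.339, -0.174], TCP at [0.181, 0.624, 0.205] pointing down, gripper open.
Joint ranges: [-3.13, 3.13], [-1.02, 2.26], [0.13, 2.54], [-0.95, 4.09], [0.21, 2.88], [-2.74, 2.74]. Speed limits (rad/s): [2.57, 2.57, 3.14, 3.14, 3.14, 3.14].

## Interface

Orientations are given as a unit quaternion [w, x, y, z].
In Python, from workcell import arm gives the robot as it stands. The module is installed in compiled form; this text tells all that it offers.
- The arm moves only by the shell command python3 -m pendant 'ROWS' [FORCE]. ROWS is JSON, a list of rows, each a list of 3 entries, a list of its own where there are three numbers: the turn, a rotation vector about the world's x, y, z in degrees, then the shift along the world's x, y, z in m, then the opening, from 0 (shut) to 1 (fully open). A call has 1 to 10 rows; each row shifts and turns the commanded pose from where the row before left it; what a row does not reach is not made up. A row lasts 1/8 s, in which the tool goes at most 62.5 mm and 10.7 degrees, less where a joint would pass 70% of its speed; a pose out of reach is approached as far as the arm can. A call is refused whole if a number of a shift passes 0.0625 or a number of a turn 10.7, either way. A call with a gripper value outside its range is refused whole. The fingers move at their own pace and stop on an object; FORCE is the grip in N (left out, the last holds). Time passes only in rows, so rows that do not move let the fingers close. It gives the time, the measured TCP pose, the force and the opening at its end, in the units of the state.
- arm.get_obs(): the state, without advancing time (a new reading comes with each control period).
- arm.grab_frame(name): name is "scene" or "top" or "wrist"; returns a dict with "frame" (420x560x3 uint8, red, green, blue), "range_z" (420x560 float32, m along the optical axis (not along the pixel's ray), 0 where there is no reading), "vertical_fov" (degrees; the focal length in pixels is half the picture's height over the tangent of half this angle, whatever the lens; pixels are square), "cx", "cy" (the principal point, pixels), "T" (4x4, takes a point from camera to world coordinates). Camera axes: x right, y up, looking along -z (the intrinsics and any distortion apply to the point x, -y, -z); pixel columns grow to the right and rows downward; lengths in m; the calibration is good to about 2 mm. A picture is of the moment at which its call begins.
- arm.finish_job(): hands the job in, once; it reports no verdict.
The state is a dict: "t": time; "qpos": joint angles; "qd": joint speeds; "joint_efforts": joint torques, N m; "tcp_pos": TCP position; "orientation": TCP orientation; "contact_force": force on the tool from outside, world axes, zero at the start; "moment": the same for the moment, N m; "grip_width": finger opening in m.
Only numpy, scipy, OpenCV 4.12 (cv2) and the standard library are available. Lean on these libraries where they do the work, as an engineer would, in place of code of your own. Each camera call takes 0.05 s, during which the arm holds its last target. There are 200 camera calls.

## Working session

There is one attempt and no reset: what is moved stays moved. The work goes in short steps, Python scripts to look and compute and a shell command to move; the robot and the scene stay as the last step left them, time stands still between calls to the robot, and variables do not carry over. Pictures are saved under pics/ and viewed, about 8 in all and at most 12, crops included, and the job is handed in when it is done.

```bash
mkdir -p pics; cat > h.py <<'E'
import numpy as np, cv2
from workcell import arm
def grab(n):
    f=arm.grab_frame(n); np.savez(f'pics/{n}.npz',**{k:np.asarray(v) for k,v in f.items()}); return f
def load(n): return dict(np.load(f'pics/{n}.npz',allow_pickle=True))
def foc(f): return f['frame'].shape[0]/2/np.tan(np.radians(float(f['vertical_fov']))/2)
def cloud(f):
    z=f['range_z'];h,w=z.shape;F=foc(f);u,v=np.meshgrid(np.arange(w),np.arange(h))
    p=np.stack([(u-f['cx'])/F*z,-(v-f['cy'])/F*z,-z],-1)
    return p@f['T'][:3,:3].T+f['T'][:3,3]
def ray(f,u,v,h):
    F=foc(f);d=f['T'][:3,:3]@np.array([(u-f['cx'])/F,-(v-f['cy'])/F,-1]);o=f['T'][:3,3]
    return o+d*(h-o[2])/d[2]
def save(f,n): cv2.imwrite(f'pics/{n}.png',f['frame'][...,::-1])
E
python3 - <<'E'
from h import *
ims=[]
for n in('scene','top'):
    f=grab(n); save(f,n+'0'); print(n,{k:f[k] for k in f if k not in('frame','range_z')},(f['range_z']>0).mean())
print(arm.get_obs())
E
```

```text
scene {'vertical_fov': 50.78114688334782, 'cx': 278.6788735282945, 'cy': 209.59490740876188, 'T': array([[ 0.65214553, -0.5546199 ,  0.51682006,  1.18047336],
       [ 0.75801241,  0.4870467 , -0.43382335, -0.5600525 ],
       [-0.01110844,  0.67467198,  0.73803409,  1.02349283],
       [ 0.        ,  0.        ,  0.        ,  1.        ]])} 0.995829081632653
top {'vertical_fov': 50.70649563661825, 'cx': 283.76442730508353, 'cy': 199.81019019532945, 'T': array([[-0.00323629,  0.99525289, -0.09726878,  0.39589694],
       [-0.99999006, -0.00292274,  0.00336579,  0.00905125],
       [ 0.00306552,  0.09727871,  0.99525246,  1.29857322],
       [ 0.        ,  0.        ,  0.        ,  1.        ]])} 0.9960204081632653
{'t': 0.1, 'qpos': array([ 1.11486877e+00,  2.45731981e-01,  1.55886388e+00,  1.03130492e-05,
        1.33869073e+00, -1.74108556e-01]), 'qd': array([ 0.00038678,  0.00020039, -0.00384096,  0.00101279,  0.00014037,
       -0.00091088]), 'joint_efforts': array([ 6.40427552e-04, -4.16911983e+01, -3.15527093e+01,  6.86387764e-02,
        3.09661590e-02, -6.18061335e-05]), 'tcp_pos': array([0.18052827, 0.62387824, 0.20447856]), 'orientation': array([-2.67189626e-04,  1.40444785e-01,  9.90088150e-01, -8.03735175e-04]), 'contact_force': array([-1.04199949, -0.17540952, -0.57100031]), 'moment': array([-0.02198125, -0.03783437, -0.02341929]), 'grip_width': 0.09375188196375804}
```

View pics/top0.png

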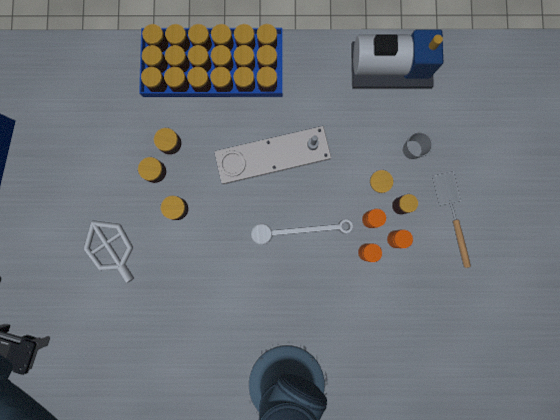

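View pics/scene0.png

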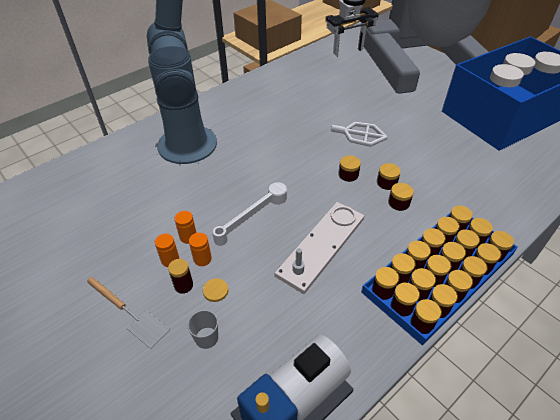

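The top view shows these candidates for the tall jar:
- One slim brass-lidded jar at top (406,204), scene (180,275), with a dark red body.
- Three orange jars at top (374,217), (400,238) and (371,252). These are the look-alikes.
- Three squat jars on the left.

The jar at (406,204) fits the description. The nest is at top (233,163), the pin at (313,143), the lever head at (261,233) and the eye at (346,226).

```bash
python3 - <<'E'
from h import *
f=load('top');s=load('scene')
c=np.hstack([cv2.resize(s['frame'][200:300,140:240],(500,500),interpolation=2),cv2.resize(f['frame'][165:265,350:400+0+0][:, :],(250,500),interpolation=2)])
cv2.imwrite('pics/crop0.png',c[...,::-1])
for n,f in(('top',f),('scene',s)):
    P=cloud(f);hsv=cv2.cvtColor(f['frame'],cv2.COLOR_RGB2HSV)
    print(n,'bench z', [P[v,u].round(3) for u,v in((300,290),(200,250),(420,280))] if n=='top' else '')
    on=(P[...,2]>.006)&(P[...,2]<.2)&(P[...,0]>.3)&(P[...,0]<.95)&(abs(P[...,1])<.6)
    N,L,st,ce=cv2.connectedComponentsWithStats(on.astype(np.uint8))
    for i in range(1,N):
        if st[i,4]<60: continue
        q=P[L==i];zt=np.percentile(q[:,2],95);t=q[q[:,2]>zt-.006]
        print(ce[i].round(),st[i,4],'ztop %.3f'%zt,'topmid',((t.min(0)+t.max(0))/2)[:2].round(4),'size',np.ptp(t,0)[:2].round(3),'hsv',np.median(hsv[L==i],0))
E
```

```text
top bench z [array([ 0.261, -0.041, -0.001]), array([ 0.377,  0.249, -0.002]), array([ 0.288, -0.39 , -0.002])]
[396.  62.] 4245 ztop 0.162 topmid [ 0.9266 -0.3265] size [0.046 0.173] hsv [108.  36.  93.]
[209.  73.] 5834 ztop 0.076 topmid [0.8961 0.2195] size [0.108 0.387] hsv [ 21. 167. 146.]
[272. 154.] 3838 ztop 0.030 topmid [0.6551 0.0341] size [0.153 0.318] hsv [126.   6. 159.]
[167. 140.] 547 ztop 0.061 topmid [0.6926 0.3428] size [0.064 0.064] hsv [ 21. 162. 154.]
[418. 145.] 476 ztop 0.077 topmid [ 0.672  -0.3754] size [0.07  0.069] hsv [106.  28.  90.]
[151. 169.] 553 ztop 0.061 topmid [0.6087 0.3858] size [0.064 0.063] hsv [ 21. 163. 156.]
[381. 181.] 419 ztop 0.016 topmid [ 0.5763 -0.2801] size [0.065 0.066] hsv [ 20. 159. 157.]
[174. 207.] 533 ztop 0.061 topmid [0.4991 0.3199] size [0.065 0.065] hsv [ 21. 162. 160.]
[405. 204.] 407 ztop 0.094 topmid [ 0.5055 -0.3358] size [0.047 0.049] hsv [ 20. 156. 151.]
[460. 240.] 383 ztop 0.023 topmid [ 0.3963 -0.5049] size [0.135 0.041] hsv [ 16. 106. 137.]
[374. 218.] 375 ztop 0.094 topmid [ 0.4661 -0.248 ] size [0.049 0.048] hsv 
[... 807 characters left out ...]
.6825 -0.078 ] size [0.032 0.032] hsv [173.  10. 205.]
[423. 259.] 5341 ztop 0.076 topmid [0.8953 0.2212] size [0.109 0.391] hsv [ 20. 168. 209.]
[193. 238.] 1047 ztop 0.092 topmid [ 0.4172 -0.2408] size [0.146 0.063] hsv [ 14. 245. 120.]
[174. 263.] 1150 ztop 0.092 topmid [ 0.4574 -0.3267] size [0.149 0.068] hsv [ 14. 240. 117.]
[108. 295.] 388 ztop 0.022 topmid [ 0.4108 -0.5074] size [0.167 0.041] hsv [ 15. 117. 167.]
[215. 289.] 455 ztop 0.016 topmid [ 0.5754 -0.2793] size [0.069 0.066] hsv [ 20. 167. 200.]
[203. 328.] 832 ztop 0.076 topmid [ 0.6721 -0.3743] size [0.074 0.071] hsv [113.  17.  81.]
[284. 380.] 3548 ztop 0.163 topmid [ 0.9274 -0.3249] size [0.045 0.172] hsv [111.  23. 125.]
```

View pics/crop0.png

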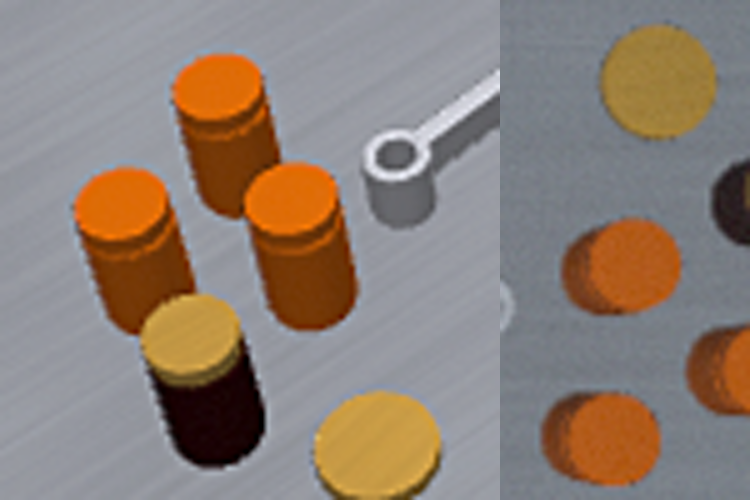

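The enlarged crop confirms that the brass-lidded jar with a dark red, slim, tall body (scene ~(180,275)) is the jar. The other three are orange all over. Next I measure the press and lever.

```bash
cat > m.py <<'E'
from h import *
def circ(p):
    A=np.c_[2*p,np.ones(len(p))];s=np.linalg.lstsq(A,(p**2).sum(1),rcond=None)[0];return s[:2],np.sqrt(s[2]+s[0]**2+s[1]**2)
def press(f):
    P=cloud(f);X,Y,Z=np.moveaxis(P,-1,0)
    reg=(X>.54)&(X<.78)&(Y>-.17)&(Y<.24)
    m=(reg&(Z>.01)&(Z<.027)).astype(np.uint8)
    m=reg&(Z>.01)&(Z<.036)
    r=cv2.minAreaRect(P[m][:,:2].astype(np.float32)); print('slab',r)
    a=cv2.boxPoints(r);e=max((a[1]-a[0],a[2]-a[1]),key=np.linalg.norm);e=e/np.linalg.norm(e);e*=np.sign(e[1]);c=np.array(r[0])
    print(' nest',c+.12*e,'pin',c-.12*e,'yaw x',np.degrees(np.arctan2(e[1],e[0])))
    q=P[reg&(Z>.027)&(Z<.04)&(np.hypot(X-c[0]-.12*e[0],Y-c[1]-.12*e[1])<.05)][:,:2]
    if len(q)>20:
        (x,y),rr=cv2.minEnclosingCircle(q.astype(np.float32)); print(' rim enc',x,y,rr,'lsq',circ(q),len(q))
    q=P[reg&(Z>.1)&(Z<.12)&(Y<0)]
    if len(q): print(' pin top',len(q),((q.min(0)+q.max(0))/2).round(4),np.ptp(q,0))
def lever(f):
    P=cloud(f);X,Y,Z=np.moveaxis(P,-1,0)
    m=(X>.36)&(X<.5)&(Y>-.19)&(Y<.13)&(Z>.042)&(Z<.056)
    q=P[m][:,:2]
    h=q[q[:,1]>.063-.0];(x,y),rr=cv2.minEnclosingCircle(q[q[:,1]>q[:,1].max()-.05].astype(np.float32))
    H=np.array([x,y]);(x,y),r2=cv2.minEnclosingCircle(q[q[:,1]<q[:,1].min()+.036].astype(np.float32));E=np.array([x,y])
    d=H-E;print('lever head',H,rr,'eye',E,r2,'dist',np.linalg.norm(d),'yaw',np.degrees(np.arctan2(d[1],d[0])),'bal',E+d*163/240)
E
python3 - <<'E'
from m import *
for n in('top','scene'):
    print(n);press(load(n));lever(load(n))
E
```

```text
top
slab ((0.6560472249984741, 0.03811223804950714), (0.10145033895969391, 0.3297986686229706), 13.199671745300293)
 nest [0.62864579 0.15494186] pin [ 0.68344866 -0.07871738] yaw x 103.19967
 rim enc 0.6290112137794495 0.1540222465991974 0.0384955070912838 lsq (array([0.62871756, 0.15455401]), np.float64(0.033742106013240014)) 175
 pin top 27 [ 0.6833 -0.078   0.1083] [0.01447209 0.011261   0.01234595]
lever head [0.42377317 0.06945262] 0.02955031767487526 eye [ 0.44491601 -0.16934553] 0.019951816648244858 dist 0.2397322999347257 yaw 95.05969131500065 bal [ 0.4305565  -0.00716179]
scene
slab ((0.6544750928878784, 0.03976646065711975), (0.10222835838794708, 0.33318471908569336), 13.272767066955566)
 nest [0.62692464 0.15656103] pin [ 0.68202555 -0.07702811] yaw x 103.27276
 rim enc 0.6267271041870117 0.15443205833435059 0.03988311067223549 lsq (array([0.62751722, 0.15525328]), np.float64(0.03415742667989994)) 154
 pin top 36 [ 0.6823 -0.0773  0.1071] [0.01489053 0.01490501 0.011386  ]
lever head [0.42324361 0.0708513 ] 0.030853135511279106 eye [ 0.4438723  -0.16858935] 0.02046738564968109 dist 0.24032763303544755 yaw 94.92408262055785 bal [ 0.42986198 -0.00596924]
```

```bash
R='[[0,0,-2.2],[0.025,-0.04,0],1]'
python3 -m pendant '[[[0,0,-2.2],[0.025,-0.04,0],1],[[0,0,-2.2],[0.025,-0.04,0],1],[[0,0,-2.2],[0.025,-0.04,0],1],[[0,0,-2.2],[0.025,-0.04,0],1],[[0,0,-2.2],[0.025,-0.04,0],1],[[0,0,-2.2],[0.025,-0.04,0],1],[[0,0,-2.2],[0.025,-0.04,0],1],[[0,0,-2.2],[0.025,-0.04,0],1],[[0,0,-2.2],[0.025,-0.04,0],1],[[0,0,-2.2],[0.025,-0.04,0],1]]'
python3 -m pendant '[[[0,0,0],[0.0075,-0.056,0],1],[[0,0,0],[0.0075,-0.056,0],1],[[0,0,0],[0.0075,-0.056,0],1],[[0,0,0],[0.0075,-0.056,0],1],[[0,0,0],[0.0075,-0.056,0],1],[[0,0,0],[0.0075,-0.056,0],1],[[0,0,0],[0.0075,-0.056,0],1],[[0,0,0],[0.0075,-0.056,0],1],[[0,0,0],[0.0075,-0.056,0],1],[[0,0,0],[0,0,0],1]]'
```

```text
t: 1.35
tcp_pos: [0.4311, 0.2229, 0.2052]
orientation: [-0.0, 0.327, 0.945, -0.0]
contact_force: [0.4, 0.4, -0.3]
grip_width: 0.0938
t: 2.6
tcp_pos: [0.4978, -0.2827, 0.2047]
orientation: [-0.0, 0.329, 0.944, 0.0]
contact_force: [0.1, 0.9, -0.4]
grip_width: 0.0937
```

```bash
python3 - <<'E'
from h import *
f=grab('wrist');save(f,'wrist1');P=cloud(f)
hsv=cv2.cvtColor(f['frame'],cv2.COLOR_RGB2HSV)
m=((hsv[...,0]>16)&(hsv[...,0]<26)&(hsv[...,1]>90)&(P[...,2]>.08)&(P[...,2]<.1)).astype(np.uint8)
N,L,st,ce=cv2.connectedComponentsWithStats(m)
for i in range(1,N):
    if st[i,4]<150: continue
    q=P[L==i]; (x,y),r=cv2.minEnclosingCircle(q[:,:2].astype(np.float32));print(ce[i],st[i],x,y,r,np.median(q[:,2]), ray(f,*ce[i],.09))
E
```

```text
[243.01802179 243.92078793] [ 215  217   57   55 2386] 0.5045324563980103 -0.33553022146224976 0.025309458374977112 0.08875433860538781 [ 0.50292511 -0.33365739  0.09      ]
```

View pics/wrist1.png

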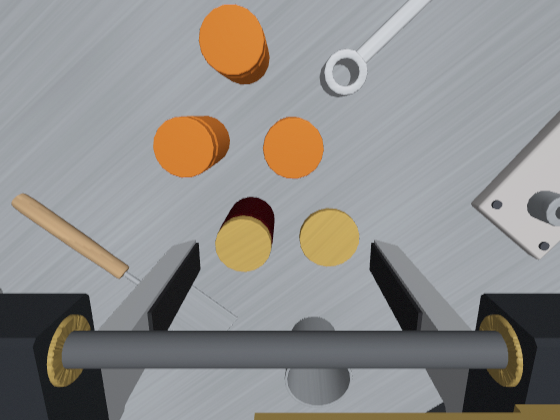

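The wrist view shows the jar lid at (243,243) with the dark red body behind it. It measures (0.5045,-0.3355), which agrees with the top view. Now I centre over it, descend and grip.

```bash
python3 -m pendant '[[[0,0,0],[0.003,-0.026,0],1],[[0,0,0],[0.004,-0.027,0],1],[[0,0,0],[0,0,-0.03],1],[[0,0,0],[0,0,-0.035],1],[[0,0,0],[0,0,-0.035],1],[[0,0,0],[0,0,-0.035],1],[[0,0,0],[0,0,-0.02],1],[[0,0,0],[0,0,-0.01],1],[[0,0,0],[0,0,0],1]]'
python3 -m pendant '[[[0,0,0],[0,0,0],0.45],[[0,0,0],[0,0,0],0.45],[[0,0,0],[0,0,0],0.45],[[0,0,0],[0,0,0],0.45],[[0,0,0],[0,0,0],0.45],[[0,0,0],[0,0,0],0.45],[[0,0,0],[0,0,0],0.45],[[0,0,0],[0,0,0],0.45]]' 20
```

```text
t: 3.78
tcp_pos: [0.5054, -0.3324, 0.0406]
orientation: [-0.0, 0.327, 0.945, 0.0]
contact_force: [-0.2, 0.7, -0.2]
grip_width: 0.0941
t: 4.78
tcp_pos: [0.5053, -0.3333, 0.0409]
orientation: [0.0, 0.327, 0.945, -0.001]
contact_force: [-1.2, -3.8, 2.8]
grip_width: 0.0515
```

```bash
python3 -m pendant '[[[0,0,0],[0,0,0.01],0.3],[[0,0,0],[0,0,0.025],0.3],[[0,0,0],[0,0,0.035],0.3],[[0,0,0],[0,0,0.035],0.3],[[0,0,0],[0,0,0.02],0.3],[[0,0,0],[0,0,0],0.3]]' 20
python3 -m pendant '[[[0,0,-4],[0.006,0.025,0],0.3],[[0,0,-5],[0.0135,0.0535,0],0.3],[[0,0,-5],[0.0135,0.0535,0],0.3],[[0,0,-5],[0.0135,0.0535,0],0.3],[[0,0,-5],[0.0135,0.0535,0],0.3],[[0,0,-5],[0.0135,0.0535,0],0.3],[[0,0,-5],[0.0135,0.0535,0],0.3],[[0,0,-5],[0.0135,0.0535,0],0.3],[[0,0,-5],[0.0135,0.0535,0],0.3],[[0,0,-3],[0.01,0.032,0],0.3]]'
python3 -m pendant '[[[0,0,0],[0,0,0],0.3],[[0,0,0],[0,0,0],0.3],[[0,0,0],[0,0,0],0.3]]'
python3 - <<'E'
from m import *
f=grab('top');save(f,'top2')
for n in('top','scene'):
    f=grab(n);P=cloud(f);hsv=cv2.cvtColor(f['frame'],cv2.COLOR_RGB2HSV)
    m=(abs(P[...,0]-.63)<.05)&(abs(P[...,1]-.15)<.05)&(hsv[...,0]>16)&(hsv[...,0]<26)&(hsv[...,1]>90)&(P[...,2]>.12);print(n,m.sum())
    if m.sum(): print(P[m].min(0),P[m].max(0))
f=grab('wrist');save(f,'wrist2');o=arm.get_obs();print(o['tcp_pos'],o['orientation'])
press(f)
P=cloud(f);hsv=cv2.cvtColor(f['frame'],cv2.COLOR_RGB2HSV)
m=(abs(P[...,0]-.63)<.05)&(abs(P[...,1]-.15)<.05)&(hsv[...,0]>16)&(hsv[...,0]<26)&(hsv[...,1]>90)&(P[...,2]>.12);print(m.sum())
if m.sum(): print(P[m].min(0),P[m].max(0))
E
```

```text
t: 5.52
tcp_pos: [0.5059, -0.3327, 0.1666]
orientation: [0.001, 0.327, 0.945, -0.0]
contact_force: [-1.0, 0.5, -2.7]
grip_width: 0.0509
t: 6.78
tcp_pos: [0.6279, 0.155, 0.1626]
orientation: [-0.002, 0.677, 0.736, -0.001]
contact_force: [-0.1, 0.3, -2.0]
grip_width: 0.0511
t: 7.15
tcp_pos: [0.6288, 0.1512, 0.1647]
orientation: [-0.0, 0.677, 0.736, -0.001]
contact_force: [0.7, 0.1, -3.5]
grip_width: 0.0511
top 0
scene 317
[0.58523915 0.12013059 0.2025978 ] [0.67960289 0.18223982 0.30676876]
[0.6292332  0.15161107 0.16550789] [ 9.59274016e-06  6.76898106e-01  7.36076731e-01 -7.69120226e-06]
slab ((0.6526750326156616, 0.047369539737701416), (0.1001778393983841, 0.31243613362312317), 13.223923683166504)
 nest [0.62522416 0.16418756] pin [ 0.68012591 -0.06944848] yaw x 103.22392
 rim enc 0.627155601978302 0.15578672289848328 0.03790364786982536 lsq (array([0.62723867, 0.15614374]), np.float64(0.03378169413859059)) 1287
14921
[0.59879177 0.13638533 0.19568736] [0.67627279 0.18678842 0.29005136]
```

View pics/wrist2.png

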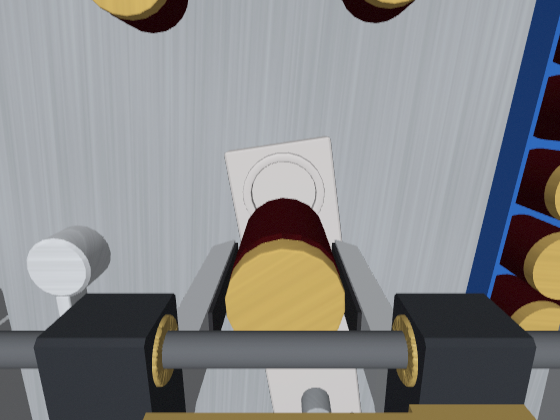

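The wrist view shows the held jar's lid at (285,300) and the nest rim at (283,190), clear of the jar. I compare the lid and the rim in this same frame.

```bash
python3 - <<'E'
from m import *
f=load('wrist');P=cloud(f);hsv=cv2.cvtColor(f['frame'],cv2.COLOR_RGB2HSV)
g=(hsv[...,0]>14)&(hsv[...,0]<28)&(hsv[...,1]>90)
m=g&(P[...,2]>.2)&(P[...,2]<.225)&(abs(P[...,1]-.15)<.05)&(abs(P[...,0]-.63)<.05)
q=P[m];print(m.sum(),np.percentile(q[:,2],[5,50,95]),cv2.minEnclosingCircle(q[:,:2].astype(np.float32)),(q.min(0)+q.max(0))/2)
A=np.c_[q[:,:2]-q[:,:2].mean(0),np.ones(len(q))];print('tilt',np.linalg.lstsq(A,q[:,2],rcond=None)[0])
s=grab('scene');P=cloud(s);hsv=cv2.cvtColor(s['frame'],cv2.COLOR_RGB2HSV)
m=(P[...,2]>.11)&(P[...,2]<.21)&(abs(P[...,0]-.63)<.045)&(abs(P[...,1]-.152)<.045)&(hsv[...,2]<120)&(hsv[...,1]>110)
q=P[m];print(m.sum(),q.min(0),q.max(0))
E
```

```text
9154 [0.20759904 0.21336915 0.21437988] ((0.6292856931686401, 0.1500108689069748), 0.02614082396030426) [0.62917739 0.15619778 0.20785328]
tilt [ 0.00072791 -0.07654982  0.21285599]
338 [0.61131576 0.12296278 0.12571239] [0.65542402 0.16011919 0.20964624]
```

```bash
python3 - <<'E'
from m import *
f=load('wrist');P=cloud(f);hsv=cv2.cvtColor(f['frame'],cv2.COLOR_RGB2HSV)
g=((hsv[...,0]>14)&(hsv[...,0]<28)&(hsv[...,1]>90)&(hsv[...,2]>0)&(P[...,2]>.2)&(P[...,2]<.225)&(abs(P[...,1]-.15)<.05)&(abs(P[...,0]-.63)<.05)).astype(np.uint8)
q=P[cv2.erode(g,np.ones((15,15)))>0];q=q[q[:,1]<.165]
A=np.c_[q[:,:2]-q[:,:2].mean(0),np.ones(len(q))];print('tilt',np.linalg.lstsq(A,q[:,2],rcond=None)[0])
t=P[(g>0)&(P[...,2]>.2105)];print(cv2.minEnclosingCircle(t[:,:2].astype(np.float32)))
d=((hsv[...,2]<90)&(hsv[...,1]>110)&(abs(P[...,0]-.63)<.04)&(abs(P[...,1]-.16)<.05)&(P[...,2]>.11)&(P[...,2]<.21));q=P[d]
for a in np.arange(.12,.205,.015):
    z=q[abs(q[:,2]-a)<.004]
    if len(z)>20: z=z[z[:,1].argsort()];c,r=circ(z[:,:2]);print(a.round(3),len(z),'ymax',np.percentile(z[:,1],98),'xmid',(z[:,0].min()+z[:,0].max())/2,c,r)
E
```

```text
tilt [-0.00529225  0.00535889  0.21348537]
((0.629255473613739, 0.15064845979213715), 0.025316091254353523)
0.135 202 ymax 0.175908345724492 xmid 0.6270136714406833 [0.62869792 0.15026716] 0.02552427402962242
0.15 239 ymax 0.1759053359046019 xmid 0.6280158984272894 [0.62880647 0.15015097] 0.02563432923223456
0.165 320 ymax 0.17589918563110984 xmid 0.627412741033833 [0.62892503 0.15007258] 0.02570035313977095
0.18 414 ymax 0.17595528755636383 xmid 0.6286451454088767 [0.62900046 0.15003552] 0.02574942701486016
0.195 797 ymax 0.1758128835811072 xmid 0.6285142662293399 [0.6290868  0.15004142] 0.025313445585494036
```

```bash
python3 -m pendant '[[[0,0,0],[-0.001,0.005,-0.02],0.3],[[0,0,0],[0,0,-0.03],0.3],[[0,0,0],[0,0,-0.025],0.3],[[0,0,0],[0,0,-0.01],0.3],[[0,0,0],[0,0,0],0.3],[[0,0,0],[0,0,0],0.3],[[0,0,0],[0,0,0],0.3]]'
python3 - <<'E'
from m import *
f=grab('wrist');save(f,'wrist3');P=cloud(f);hsv=cv2.cvtColor(f['frame'],cv2.COLOR_RGB2HSV);X,Y,Z=np.moveaxis(P,-1,0)
d=(hsv[...,2]<90)&(hsv[...,1]>110)&(abs(X-.628)<.04)&(abs(Y-.16)<.05)&(Z>.036)&(Z<.11);q=P[d]
for a in np.arange(.04,.11,.015):
    z=q[abs(q[:,2]-a)<.005]
    if len(z)>20: print(a.round(3),len(z),circ(z[:,:2]))
m=(Z>.027)&(Z<.034)&(np.hypot(X-.628,Y-.155)<.045)&(hsv[...,1]<60)&(hsv[...,2]>110);q=P[m];print(len(q),q.min(0),q.max(0),cv2.minEnclosingCircle(q[:,:2].astype(np.float32)),circ(q[:,:2]))
m=(Z>.01)&(Z<.025)&(Y>.1)&(Y<.23)&(abs(X-.63)<.1)&(hsv[...,1]<60);q=P[m]
print(arm.get_obs()['tcp_pos'])
E
```

```text
t: 8.28
tcp_pos: [0.6291, 0.1575, 0.0818]
orientation: [0.001, 0.677, 0.736, 0.001]
contact_force: [-0.3, 0.1, -2.7]
grip_width: 0.0514
0.055 264 (array([0.62872391, 0.15615268]), np.float64(0.025617921352512747))
0.07 321 (array([0.62882191, 0.15607626]), np.float64(0.025696597629509436))
0.085 422 (array([0.62884129, 0.15599635]), np.float64(0.025768818335597344))
0.1 552 (array([0.62893906, 0.15603666]), np.float64(0.025751688148510452))
1967 [0.5896989  0.13936426 0.02700301] [0.66476953 0.19335275 0.03100372] ((0.6273037195205688, 0.15682363510131836), 0.037728507071733475) (array([0.62735612, 0.15653919]), np.float64(0.03361863034605429))
[0.62897376 0.15744078 0.08161441]
```

View pics/wrist3.png

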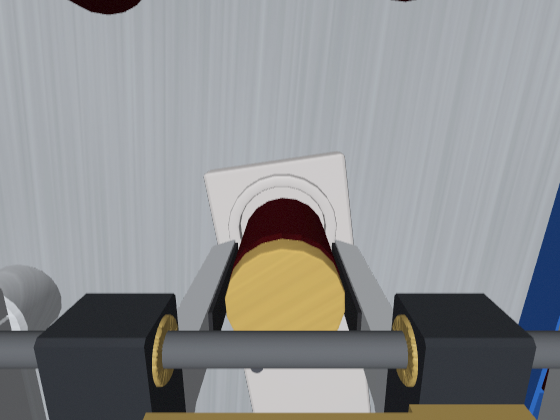

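The jar is within 2 mm of the rim centre (rim (0.6273,0.1567), jar (0.6288,0.1561)). I correct by -1.5 mm in x and lower it.

```bash
python3 -m pendant '[[[0,0,0],[-0.0015,0.0005,0],0.3],[[0,0,0],[0,0,-0.006],0.3],[[0,0,0],[0,0,-0.005],0.3],[[0,0,0],[0,0,-0.004],0.3],[[0,0,0],[0,0,-0.003],0.3],[[0,0,0],[0,0,0],0.3],[[0,0,0],[0,0,0],0.3]]'

```

```text
t: 9.2
tcp_pos: [0.6269, 0.1579, 0.0626]
orientation: [0.0, 0.677, 0.736, 0.0]
contact_force: [-0.0, -0.3, -2.4]
grip_width: 0.051
```

```bash
python3 -m pendant '[[[0,0,0],[0,0,-0.001],0.3],[[0,0,0],[0,0,-0.001],0.3],[[0,0,0],[0,0,0],0.3]]'

```

```text
t: 9.57
tcp_pos: [0.6269, 0.1579, 0.0609]
orientation: [0.0, 0.677, 0.736, 0.0]
contact_force: [-0.5, -0.9, 0.4]
grip_width: 0.0511
```

The bench is carrying the jar: vertical force went from -2.4 to +0.4 N. I release and lift.

```bash
python3 -m pendant '[[[0,0,0],[0,0,0],0.75],[[0,0,0],[0,0,0],1],[[0,0,0],[0,0,0],1],[[0,0,0],[0,0,0],1],[[0,0,0],[0,0,0],1],[[0,0,0],[0,0,0.03],1],[[0,0,0],[0,0,0.05],1],[[0,0,0],[0,0,0.05],1],[[0,0,0],[0,0,0.02],1]]'
python3 - <<'E'
from m import *
f=grab('wrist');save(f,'wrist4');P=cloud(f);hsv=cv2.cvtColor(f['frame'],cv2.COLOR_RGB2HSV);X,Y,Z=np.moveaxis(P,-1,0)
m=(Z>.105)&(Z<.118)&(np.hypot(X-.628,Y-.155)<.045)&(hsv[...,1]>90);q=P[m];print('lid',m.sum(),q[:,2].min(),np.median(q[:,2]),cv2.minEnclosingCircle(q[:,:2].astype(np.float32)))
A=np.c_[q[:,:2]-q[:,:2].mean(0),np.ones(len(q))];print('tilt',np.linalg.lstsq(A,q[:,2],rcond=None)[0])
m=(Z>.027)&(Z<.034)&(np.hypot(X-.628,Y-.155)<.045)&(hsv[...,1]<60)&(hsv[...,2]>110);q=P[m];print('rim',len(q),cv2.minEnclosingCircle(q[:,:2].astype(np.float32)),circ(q[:,:2]))
f=grab('top');P=cloud(f);X,Y,Z=np.moveaxis(P,-1,0)
m=(Z>.1)&(Z<.125)&(np.hypot(X-.628,Y-.155)<.045);print(m.sum());
lever(f)
E
```

```text
t: 10.7
tcp_pos: [0.6283, 0.158, 0.2143]
orientation: [0.002, 0.676, 0.736, 0.002]
contact_force: [0.0, -0.1, -0.3]
grip_width: 0.0938
lid 2661 0.10502892021749527 0.10884257319001556 ((0.6263079643249512, 0.1571621149778366), 0.02512524463236332)
tilt [-0.00056127 -0.00265445  0.10881276]
rim 902 ((0.6271815299987793, 0.15587660670280457), 0.03776858001947403) (array([0.62723109, 0.15565282]), np.float64(0.0340654480521687))
15
lever head [0.4238002  0.06907021] 0.029626069590449333 eye [ 0.44488212 -0.16923656] 0.019869936630129814 dist 0.23923746221344386 yaw 95.05553802714353 bal [ 0.43056398 -0.00738654]
```

View pics/wrist4.png

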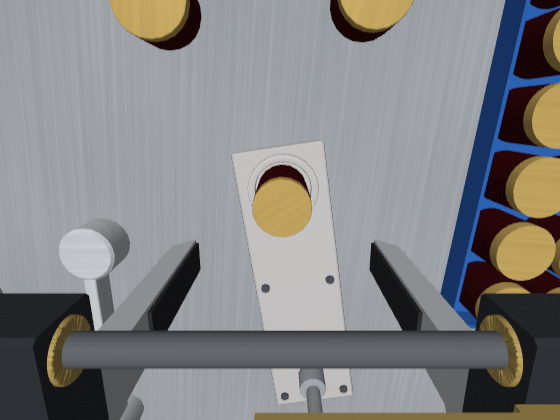

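The jar stands in the nest: lid flat at z=0.109 and about 1.5 mm from the rim centre (lid at (282,207)). Next is the lever.

```bash
python3 -m pendant '[[[0,0,0],[-0.033,-0.027,0],1],[[0,0,0],[-0.033,-0.027,0],1],[[0,0,0],[-0.033,-0.028,0],1],[[0,0,0],[-0.033,-0.028,0],1],[[0,0,0],[-0.033,-0.028,0],1],[[0,0,0],[-0.033,-0.027,0],1],[[0,0,0],[0,0,0],1],[[0,0,0],[0,0,0],1]]'
python3 - <<'E'
from m import *
f=grab('wrist');lever(f);o=arm.get_obs();print(o['tcp_pos'],o['orientation'])
P=cloud(f);X,Y,Z=np.moveaxis(P,-1,0);m=(Z>.035)&(Z<.055)&(abs(X-.43)<.05)
for a in np.arange(-.05,.04,.015):
    q=P[m&(abs(Y-a)<.004)]; print(a.round(3),len(q),q[:,0].min() if len(q) else'',q[:,0].max() if len(q) else '')
E
```

```text
t: 11.8
tcp_pos: [0.4284, -0.0068, 0.209]
orientation: [-0.001, 0.677, 0.736, -0.0]
contact_force: [-0.4, -0.6, 0.7]
grip_width: 0.0939
lever head [0.42233717 0.06970551] 0.029512939974665642 eye [ 0.44213003 -0.15100951] 0.022637510672211647 dist 0.22160071916234003 yaw 95.12435304282681 bal [ 0.42868738 -0.00110723]
[ 0.42875815 -0.00666473  0.20939502] [-8.95759942e-04  6.76360251e-01  7.36570365e-01 -3.25825207e-04]
-0.05 99 0.4263058806982206 0.43942204451783873
-0.035 97 0.42515586392878923 0.4380099248299459
-0.02 99 0.42386277889755564 0.43667325346212377
-0.005 101 0.4225997195383235 0.4353290501426086
0.01 112 0.42045487634770473 0.4339822094250932
0.025 125 0.4191697444949257 0.43366042602973903
```

```bash
python3 -m pendant '[[[0,0,0],[0.0005,0,-0.03],1],[[0,0,0],[0,0,-0.045],1],[[0,0,0],[0,0,-0.045],1],[[0,0,0],[0,0,-0.04],1],[[0,0,0],[0,0,-0.025],1],[[0,0,0],[0,0,-0.01],1],[[0,0,0],[0,0,0],1],[[0,0,0],[0,0,0],1]]'
python3 -m pendant '[[[0,0,0],[0,0,0],0.6],[[0,0,0],[0,0,0],0.4],[[0,0,0],[0,0,0],0.25],[[0,0,0],[0,0,0],0.1],[[0,0,0],[0,0,0],0],[[0,0,0],[0,0,0],0],[[0,0,0],[0,0,0],0],[[0,0,0],[0,0,0],0],[[0,0,0],[0,0,0],0],[[0,0,0],[0,0,0],0]]' 50
```

```text
t: 12.85
tcp_pos: [0.4304, -0.0072, 0.0165]
orientation: [0.001, 0.676, 0.737, 0.0]
contact_force: [0.3, 0.3, -0.4]
grip_width: 0.0938
t: 14.1
tcp_pos: [0.4295, -0.0072, 0.0155]
orientation: [0.0, 0.677, 0.736, 0.0]
contact_force: [1.9, -0.1, -2.4]
grip_width: 0.0137
```

```bash
python3 -m pendant '[[[0,0,0],[0,0,0.005],0],[[0,0,0],[0,0,0.01],0],[[0,0,0],[0,0,0.015],0],[[0,0,0],[0,0,0.015],0],[[0,0,0],[0,0,0.01],0],[[0,0,0],[0,0,0],0],[[0,0,0],[0,0,0],0],[[0,0,0],[0,0,0],0]]'
cat > lv.py <<'E'
from m import *
def lv(n,zr,c,save_=None):
    f=grab(n); P=cloud(f);X,Y,Z=np.moveaxis(P,-1,0);hsv=cv2.cvtColor(f['frame'],cv2.COLOR_RGB2HSV)
    if save_: save(f,save_)
    for nm,(x,y),r in c:
        m=(Z>zr[0])&(Z<zr[1])&(np.hypot(X-x,Y-y)<r)&(hsv[...,1]<70)
        q=P[m]
        if len(q)<10: print(n,nm,'few',len(q));continue
        zt=np.median(q[q[:,2]>q[:,2].max()-.012][:,2]);t=q[abs(q[:,2]-zt)<.004]
        e=cv2.minEnclosingCircle(t[:,:2].astype(np.float32));print(n,nm,len(t),'ztop %.4f'%zt,np.round(e[0],4),round(e[1],4))
E
python3 - <<'E'
from lv import *
c=[('head',(.4235,.070),.036),('eye',(.4445,-.169),.026)]
for n in('top','scene','wrist'): lv(n,(.07,.13),c,n+'5')
o=arm.get_obs();print(o['tcp_pos'],o['moment'])
E
```

```text
t: 15.1
tcp_pos: [0.4286, -0.0069, 0.0698]
orientation: [-0.001, 0.677, 0.736, -0.0]
contact_force: [0.2, -0.3, -7.8]
grip_width: 0.0133
top head 129 ztop 0.0995 [0.4231 0.0703] 0.0292
top eye 117 ztop 0.0993 [ 0.4432 -0.1662] 0.0226
scene head 17 ztop 0.0924 [0.4433 0.078 ] 0.0202
scene eye 102 ztop 0.0990 [ 0.4452 -0.1655] 0.0228
wrist head 16819 ztop 0.0983 [0.4228 0.0669] 0.0332
wrist eye few 0
[ 0.42895402 -0.00706318  0.07005584] [-0.02791136  0.04062812  0.00915914]
```

View pics/scene5.png

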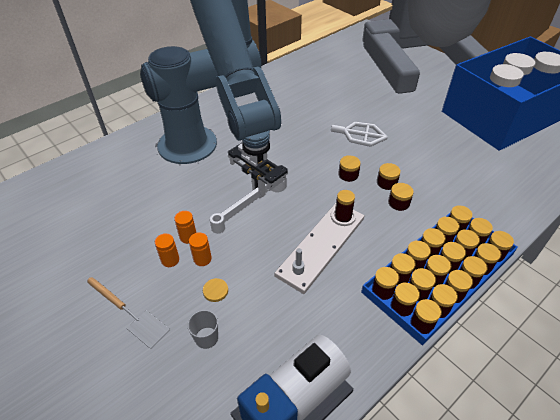

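The lever is lifted and level: head top 0.0995, eye top 0.0993. In the scene view the jar stands in the nest at (344,205). I raise the lever well above the jar and pin, then carry it across.

```bash
python3 -m pendant '[[[0,0,0],[0,0,0.01],0],[[0,0,0],[0,0,0.02],0],[[0,0,0],[0,0,0.03],0],[[0,0,0],[0,0,0.03],0],[[0,0,0],[0,0,0.015],0],[[0,0,0],[0,0,0.005],0],[[0,0,0],[0,0,0],0]]'
python3 -m pendant '[[[0,0,0.5],[0.01,0.004,0],0],[[0,0,1],[0.02,0.008,0],0],[[0,0,1],[0.03,0.012,0],0],[[0,0,1],[0.03,0.012,0],0],[[0,0,1],[0.03,0.012,0],0],[[0,0,1],[0.03,0.012,0],0],[[0,0,1],[0.03,0.012,0],0],[[0,0,1],[0.02,0.009,0],0],[[0,0,0.5],[0.01,0.005,0],0],[[0,0,0.3],[0.006,0.002,0],0]]'
python3 -m pendant '[[[0,0,0],[0,0,0],0],[[0,0,0],[0,0,0],0],[[0,0,0],[0,0,0],0]]'
python3 - <<'E'
from lv import *
c=[('head',(.627,.156),.038),('eye',(.683,-.078),.028)]
for n in('top','scene','wrist'): lv(n,(.16,.23),c,n+'6')
o=arm.get_obs();print(o['tcp_pos'],o['moment'])
E
```

```text
t: 16.12
tcp_pos: [0.4288, -0.007, 0.1798]
orientation: [-0.0, 0.677, 0.736, -0.0]
contact_force: [-0.3, 0.4, -7.2]
grip_width: 0.014
t: 17.38
tcp_pos: [0.6451, 0.0813, 0.1791]
orientation: [-0.001, 0.621, 0.784, -0.001]
contact_force: [0.2, -0.5, -6.4]
grip_width: 0.0136
t: 17.75
tcp_pos: [0.6449, 0.0806, 0.1806]
orientation: [0.0, 0.622, 0.783, -0.0]
contact_force: [0.2, -0.1, -7.8]
grip_width: 0.0135
top head 26 ztop 0.2091 [0.6507 0.1419] 0.0114
top eye 145 ztop 0.2097 [ 0.6821 -0.0736] 0.0235
scene head 44 ztop 0.2095 [0.6315 0.1525] 0.0324
scene eye 136 ztop 0.2091 [ 0.6805 -0.0744] 0.0237
wrist head 16928 ztop 0.2089 [0.6279 0.152 ] 0.0339
wrist eye few 0
[0.64510288 0.08075097 0.18063536] [-0.07730742  0.04297375  0.01147671]
```

View pics/top6.png

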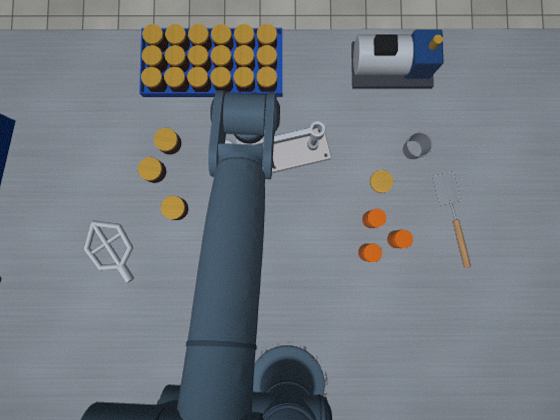

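Both ends are over their targets (eye ring at top (318,130), above the pin) and level at 0.209 each. I lower 25 mm, then measure the ends again with the web excluded.

```bash
python3 -m pendant '[[[0,0,0],[0,0,-0.005],0],[[0,0,0],[0,0,-0.008],0],[[0,0,0],[0,0,-0.008],0],[[0,0,0],[0,0,-0.004],0],[[0,0,0],[0,0,0],0],[[0,0,0],[0,0,0],0],[[0,0,0],[0,0,0],0],[[0,0,0],[0,0,0],0]]'
python3 - <<'E'
from m import *
d=np.array([-.2317,.9728]);pin=np.array([.6828,-.0777]);
for n in('top','scene','wrist'):
    f=grab(n);save(f,n+'7');P=cloud(f);X,Y,Z=np.moveaxis(P,-1,0);hsv=cv2.cvtColor(f['frame'],cv2.COLOR_RGB2HSV)
    s=(X-pin[0])*d[0]+(Y-pin[1])*d[1]; w=abs((X-pin[0])*-d[1]+(Y-pin[1])*d[0])
    lev=(Z>.178)&(Z<.195)&(hsv[...,1]<70)
    for nm,a in(('eye',(s>-.04)&(s<.012)&(w<.03)),('head',(s>.22)&(s<.29)&(w<.05))):
        q=P[lev&a]
        if len(q)>20: c,r=cv2.minEnclosingCircle(q[:,:2].astype(np.float32));print(n,nm,len(q),'z %.4f'%np.median(q[:,2]),np.round(c,4),round(r,4))
        else: print(n,nm,'few')
    for nm,m,c0 in(('lid',(hsv[...,1]>90)&(Z>.1)&(Z<.12),(.627,.156)),('body',(hsv[...,1]>90)&(Z>.04)&(Z<.09),(.627,.156)),('pin',(Z>.06)&(Z<.116),pin)):
        q=P[m&(np.hypot(X-c0[0],Y-c0[1])<.035)]
        if len(q)>20: print(n,nm,len(q),'lsq',circ(q[:,:2]),q.min(0).round(4),q.max(0).round(4))
o=arm.get_obs();print(o['t'],o['tcp_pos'],o['contact_force'],np.abs(o['qd']).max())
E
```

```text
t: 18.9
tcp_pos: [0.6454, 0.0809, 0.1558]
orientation: [0.0, 0.621, 0.783, 0.0]
contact_force: [0.0, -0.5, -8.0]
grip_width: 0.0139
top eye 106 z 0.1848 [ 0.6834 -0.0788] 0.0205
top head few
scene eye 111 z 0.1842 [ 0.6827 -0.0771] 0.0208
scene head 34 z 0.1856 [0.6387 0.1646] 0.0238
scene lid 114 lsq (array([0.63575851, 0.15254428]), np.float64(0.014436173962223822)) [0.6168 0.13   0.1001] [0.6521 0.1784 0.1169]
scene body 187 lsq (array([0.62740646, 0.15582982]), np.float64(0.023546015066549603)) [0.6142 0.1303 0.0405] [0.6531 0.1715 0.0898]
scene pin 86 lsq (array([ 0.68358208, -0.0784053 ]), np.float64(0.00595563031968345)) [ 0.6768 -0.0857  0.0602] [ 0.6902 -0.0702  0.1141]
wrist eye few
wrist head 14933 z 0.1839 [0.6273 0.156 ] 0.0301
19.05 [0.64529233 0.08087585 0.15554098] [-7.02713085e-02 -6.24188898e-03 -7.87088800e+00] 0.0018316715440639258
```

View pics/scene7.png

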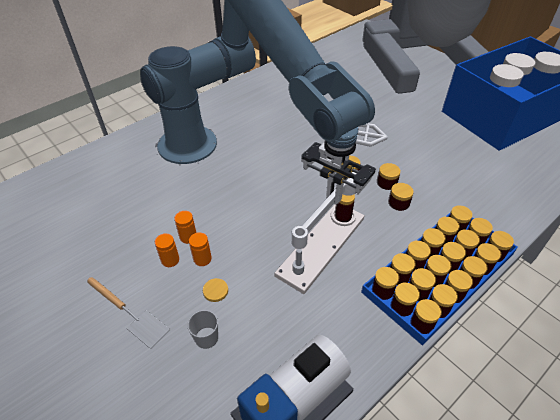

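The eye is at (299,235), above the pin at (298,262), and the head is over the jar at (344,205). All offsets are within about 2 mm and the clearance is about 29 mm. Handing in.

```bash
python3 -c "
from workcell import arm
print(arm.finish_job());o=arm.get_obs();print(o['t'],o['tcp_pos'],o['contact_force'],o['grip_width'])"
```

```text
the job is handed in; nothing more can be done
None
the job is handed in; nothing more can be done
```

The job is handed in at about 19 s of the 54 s allowed. The tall jar stands released in the nest, and the arm is still holding the lever level over the jar and pin. The interface gives no verdict, so this rests on my own checks.

- **Jar:** After release its lid was flat at z ≈ 0.109 m. The wrist camera put it about 1.5 mm from the nest centre. From the scene camera just before hand-in, it was within about 1 mm of the nest.
- **Lever:** I gripped it about 1 mm from its balance point at 50 N. The head measured (0.627, 0.156) against the jar at (0.627, 0.156). The eye measured (0.683, -0.078) against the pin at (0.683, -0.078).
- **Height and level:** Head and eye tops agreed within about 1 mm (z ≈ 0.184–0.185 m), leaving about 29 mm above lid and pin. Joint speeds were about zero. The vertical force stayed near -8 N, as it was since the lift, so nothing suggested contact with the base or jar.
- **Bystanders:** The other things looked unmoved in the last scene view. I did not measure them again.

At the end the arm hid the head from the top camera and mostly from the scene camera, so the head position rests on the wrist camera. The gripper and lever also spoiled the scene camera's circle fit on the lid, so I used its fit on the jar body for the final position instead.

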